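Set the rule bender to tool change and drive out the retaining pin

ROBOT

A 6-joint arm with a two-finger parallel gripper is mounted at the origin on the work surface. World frame = base frame: x ahead of the robot, y to its left, z up, the work surface at z = 0. Lengths are in m, angles in degrees, forces in N, time in s.
With the tool pointing down it reaches from about 0.35 to 0.875 m from the base axis. Payload 4.2 kg.
Tool frame: the origin (TCP) lies where the fingers leave the gripper's body, on its centre line; the fingertips stand 70 mm ahead of it and the grasp point (between the pads) lies 51 mm ahead of it; z points along the fingers, y is the direction in which the jaws open and shut (so a half turn about z gives the same grasp; the last joint's range is limited). The gripper opens to 87 mm and grips with 3 to 60 N. Pads are 19 mm wide; open, the fingers measure 117 mm over their backs; the gripper's body (75 mm by 190 mm) begins 51 mm behind the grasp point.
Start: joints at [-60.298, 22.042, 0.453, 0, -68.411, -14.817], TCP at [0.161, -0.604, 0.292] pointing down, gripper open.
Joint ranges: [-179.83, 179.83], [-69.29, 118.12], [-61.27, 80.66], [-181.25, 117.63], [-171.15, -9.14], [-177.46, 177.46]. Speed limits (degrees/s): [159.86, 159.86, 180, 180, 180, 180].

INTERFACE

Orientations are given as a 3x3 rotation matrix whose columns are the frame's x, y, z axes.
In Python, from station import sense, capture, camera_model, finish_job gives the robot as it stands.
- The arm moves only by the shell command python3 -m inch 'ROWS'. ROWS is JSON, a list of rows, each an object with "hand": the closure, from 0 (fully open) to 1 (shut); "slide": the shift along the world's x, y, z in cm, a list of three; "yaw": the turn about the world's z in rad. A call has 1 to 10 rows; each row is the pose to reach, as a shift and turn from the pose commanded when the call began; what a row does not reach only later rows make up. A row lasts 1/8 s, in which the tool goes at most 62.5 mm and 10.7 degrees, less where a joint would pass 70% of its speed; a pose out of reach is approached as far as the arm can. A call with a gripper value outside its range is refused whole. The fingers move at their own pace and stop on an object; the grip force is fixed at half the most. Time passes only in rows, so rows that repeat a pose let the fingers close. It gives the time, the measured TCP pose, the force and the opening at its end, in the units of the state.
- sense(): the state, without advancing time (a new reading comes with each control period).
- capture(name): name is "scene" or "top"; returns the picture (480x640x3 uint8, blue, green, red); there is no depth.
- camera_model(name): a dict with "mtx" (3x3 intrinsics, pixels), "k1" (the pictures are not rectified: a ray, as slopes to the right and down, at radius r is drawn at 1 + k1 r^2 times it, then the intrinsics apply), "xyz" and "orientation" of the camera in the world. Camera axes: x right, y up, looking along -z (the intrinsics and any distortion apply to the point x, -y, -z); pixel columns grow to the right and rows downward; lengths in m; the calibration is good to about 2 mm. A picture is of the moment at which its call begins. camera_model takes no time and is no camera call.
- finish_job(): hands the job in, once; it reports no verdict.
The state is a dict: "time_s": time; "joints": joint angles; "joint_velocities": joint speeds; "effort": joint torques, N m; "tcp_pos": TCP position; "ee_rot": TCP orientation; "wrist_force": force on the tool from outside, world axes, zero at the start; "moment": the same for the moment, N m; "gripper_width": opening from 0.0 (shut) to 1.0 (fully open).
Only numpy, scipy, OpenCV 4.12 (cv2) and the standard library are available. Lean on these libraries where they do the work, as an engineer would, in place of code of your own. Each camera call takes 0.05 s, during which the arm holds its last target. There are 200 camera calls.

TASK

Get the rule bender ready for a tool change. First turn the selector knob on the sloping control box round to the round dot, until it clicks in there; then set the catch pan on the bench under the hole in the tool post's arm, and with the pin punch push the retaining pin down and out so that it drops into the pan. Finally stand the punch back in its rack as it was, leaving the knob at the dot and the other things on the bench undisturbed.

Things in the scene. Friction and masses are not known exactly. Their poses are not given: they have to be found in the camera images.
- selector (a joint): selector knob's angle (rad), growing clockwise as one faces the panel. 0: pointer straight down the slope. Detents every 0.785 (45 degrees), stops at 0 and 4.71; about 0.1 N m to leave a detent; let go in between, it snaps to the nearer. White ticks mark the detents, but the one at 0.785, the target, has a round white dot instead
- selector_grip (a point): grip point of the grey bar-shaped knob on a black dial, on its axis, 34 mm above the panel. It turns with the knob: z is the axis, out of the panel; the white pointer line points to -x. The bar is 50 mm long (x), 14 mm wide, 12 to 46 mm above the panel, on a disc 52 mm across, 14 mm high. Nothing else on the panel within 80 mm
- console: control box, fixed: panel 170 mm (up the slope) by 210 mm wide, sloping 25 degrees from level, its low edge at -x, the robot's side. Origin on the bench under the panel's middle, z up; there, 90 mm up, the selector's axis comes out. 92 mm to either side (y) of it a steel bow guard stands 36 mm off the panel
- pin_hole (a point): centre of the upper mouth of the vertical through-hole (11.5 mm wide, 34 mm long, chamfered) in the tool post's overhanging arm, 124 mm above the bench; z up, axes of the post
- post: tool post, fixed, dark iron; origin on the bench under the hole, z up. Arm: x -25 to 25, from y -25 to the column, underside 90 mm and top 124 mm above the bench. Column: x -33 to 33, y 60 to 110 mm, 124 mm high, with a nut 20 mm higher. Foot: x -60 to 60, y 55 to 135, 14 mm high. The bench under the arm is bare up to y 50
- pin_mid (a point): middle of the loose steel retaining pin, 10 mm diameter, 40 mm long, z its axis. It starts upright in the hole, 6 mm proud on top, flush below, held by a hidden spring pad: 5 to 20 N moves it down; it falls free once its top is 20 mm below the arm's top (26 mm is sure)
- pan_in (a point): centre of the inner floor of the loose aluminium catch pan (76 by 76 mm outside, 30 mm high, walls and floor 3 mm, 150 g), 3 mm above its underside. Its handle points to -x, z up
- pan_grip (a point): point to grip on the pan's straight bar handle, 92 mm from the pan's middle to -x, 24 mm above its underside; the bar is 12 mm wide and 12 mm high, along x, and ends 131 mm from the pan's middle. Same axes as the pan
- punch_grip (a point): grip point on the body of the loose steel pin punch (80 g): body 14 mm diameter, 75 mm long; below it the driving tip, 6 mm diameter, 46 mm long. It lies 84 mm above the tip's end, 38 mm above the shoulder; z along the punch, away from the tip. The punch stands tip down in the rack, its shoulder on the rack's top
- punch_tip (a point): end of the punch's driving tip; z along the punch, away from the tip
- rack_bore (a point): mouth of the rack's middle hole (10 mm wide, 50 mm deep, chamfered), where the punch stands; 50 mm above the bench. Fixed wooden rack, 56 mm (x) by 122 mm (y). Two other tools are fixed in it, at y -45 (14 mm in x, 6 mm in y, top 100 mm above the bench) and y +45 (10 mm diameter, top 95 mm above the bench)
- rule_u: bystander: bent steel rule strip, U shape, 72 by 25 mm, 24 mm high; origin at its underside
- rule_z: bystander: bent steel rule strip, Z shape, 102 by 43 mm, 24 mm high; origin at its underside
- jar: bystander: jar, 60 mm diameter, 85 mm high; origin at its underside
- glue: bystander: bottle, 48 mm diameter, 120 mm high; origin at its underside
- coil: bystander: steel ring, 90 mm diameter, 24 mm high; origin at its underside
- hammer: bystander: hammer lying on the bench, handle to -x; origin at its underside
- gauge: bystander: steel block 50 by 35 by 30 mm; origin at its underside
Things that resemble listed ones, but are neither listed nor needed, are in the scene too. Leave any orange look-alike of the post alone. Of the things that look like the part that bears pan_in, the smaller one is meant.

How it is judged (in metres and radians):
On the way, in this order (a step that is already met when the one before it is completed fails the run):
1. the selector stands in the detent at the round dot (value of joint selector between 0.685 and 0.885 rad and velocity of joint selector between -0.1 and 0.1 rad/s), for 0.3 s.
2. the pan stands on the bench under the hole, and the pin is still in the hole (horizontal distance between pan_in and pin_hole below 0.03 m and height (world z) of pan_in below 0.008 m and height (world z) of pin_mid above 0.1 m), for 0.2 s.
3. the punch pushes on the pin in its hole (contact force between punch and pin above 2 N and horizontal distance between pin_mid and pin_hole below 0.006 m), for 0.02 s.
4. the pin lies in the pan (x of pin_mid in the frame of pan_in between -0.036 and 0.036 m and y of pin_mid in the frame of pan_in between -0.036 and 0.036 m and z of pin_mid in the frame of pan_in below 0.032 m), for 0.2 s.
At the end, for the whole second after the job is handed in: selector within 0.1 rad of the dot's detent (0.785); the pin lies inside the pan, at rest; the pan stands flat on the bench; the punch stands upright in the rack's middle hole (its tip within 6 mm of the hole's axis, at least 40 mm down, less than 0.12 rad off vertical), released and at rest (all of step 4 and value of joint selector between 0.685 and 0.885 rad and height (world z) of pan_in below 0.008 m and angle between pan_in's own z axis and vertical below 0.1 rad and linear speed of each of pan, punch below 0.03 m/s and horizontal distance between punch_tip and rack_bore below 0.006 m and angle between punch_tip's own z axis and vertical below 0.12 rad and z of punch_tip in the frame of rack_bore below -0.04 m and linear speed of pin below 0.05 m/s); the robot touches nothing.
It fails at once if a bystander is moved more than 40 mm from where it stood (distance of any of rule_u, rule_z, jar, glue, coil, hammer, gauge from where it was at the start of the episode above 0.04 m).
It fails at once if the jar or the bottle is tipped over (angle between any of jar, glue's own z axis and vertical above 0.5 rad).
It fails at once if the pin falls beside the pan (height (world z) of pin_mid below 0.07 m and horizontal distance between pin_mid and pan_in above 0.06 m).
It also fails if it takes over 72 s, if anything falls off the work surface, if the arm or the gripper's body presses on something with over 40 N, if the wrist force passes 120 N, or if a joint passes its speed limit or range.

## Working session

There is one attempt and no reset: what is moved stays moved. The work goes in short steps, Python scripts to look and compute and a shell command to move; the robot and the scene stay as the last step left them, time stands still between calls to the robot, and variables do not carry over. Pictures are saved under pics/ and viewed, about 8 in all and at most 12, crops included, and the job is handed in when it is done.

```bash
ls; mkdir -p pics
python3 - <<'E'
from station import *
import cv2
s=sense();print(s)
for n in("scene","top"):
    im=capture(n);cv2.imwrite(f"pics/{n}0.png",im);print(n,camera_model(n))
E
```

```text
pics
{'time_s': 0.0, 'joints': array([-6.02974015e+01,  2.20888024e+01,  3.79303228e-01, -2.95633568e-02,
       -6.84124360e+01, -1.48170358e+01]), 'joint_velocities': array([ 0.00016586, -0.03094865,  0.00385874,  0.00994523, -0.01795123,
        0.12608474]), 'effort': array([-3.73790372e-04, -3.90667427e+01,  1.87404406e+01,  4.21973571e+00,
        1.07786429e-02, -1.98288667e-04]), 'tcp_pos': array([ 0.16046415, -0.60356845,  0.29117535]), 'ee_rot': array([[-9.66489697e-01, -2.56704616e-01, -6.37734748e-04],
       [-2.56705395e-01,  9.66487448e-01,  2.08623923e-03],
       [ 8.08153885e-05,  2.18003867e-03, -9.99997620e-01]]), 'wrist_force': array([-0.81241286, -0.01337496,  0.92333517]), 'moment': array([-0.02057567, -0.0416394 ,  0.04584758]), 'gripper_width': 0.9992040196183046}
scene {'mtx': array([[469.86316421,   0.        , 318.29527114],
       [  0.        , 469.86316421, 239.05794497],
       [  0.        ,   0.        ,   1.        ]]), 'k1': -0.08430026269162176, 'xyz': array([0.8970218 , 0.49299737, 0.86722274]), 'orientation': array([[-0.70003517, -0.57954582,  0.41722584],
       [ 0.71387283, -0.55293197,  0.42971132],
       [-0.0183399 ,  0.59865923,  0.80079384]])}
top {'mtx': array([[568.92251587,   0.        , 322.53237647],
       [  0.        , 568.92251587, 246.99698696],
       [  0.        ,   0.        ,   1.        ]]), 'k1': -0.11299995477959321, 'xyz': array([0.41658827, 0.07439447, 1.44886055]), 'orientation': array([[ 0.00741216,  0.99824219, -0.05880127],
       [-0.99985726,  0.00829129,  0.01472097],
       [ 0.01518264,  0.05868376,  0.99816116]])}
```

View pics/scene0.png

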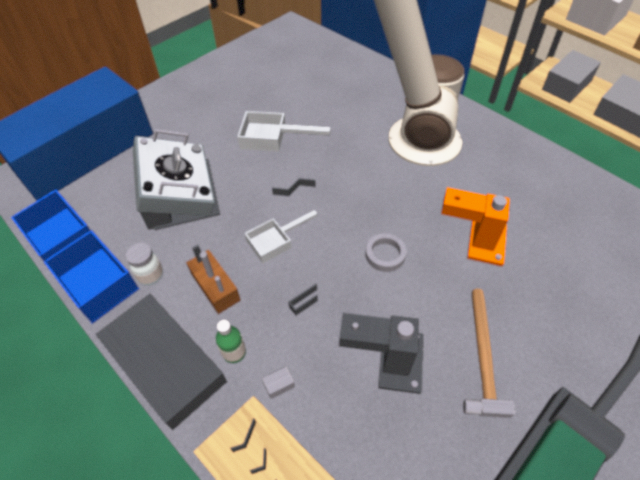

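View pics/top0.png

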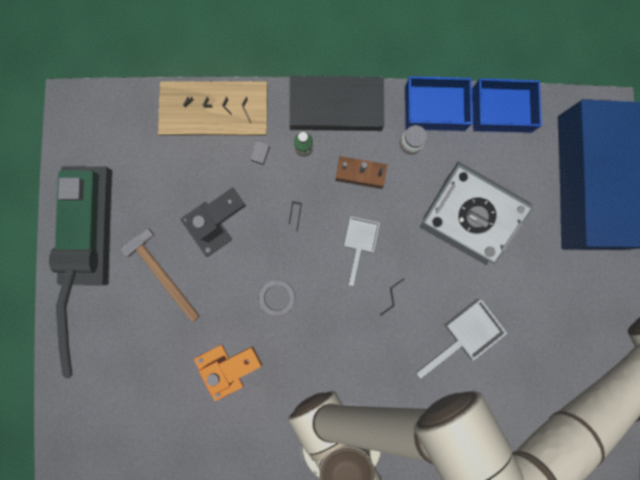

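The scene view (camera ahead-left) shows the console at (175,165), the small pan at (268,238), the rack at (213,278) and the dark post at (385,345). The top view shows the console at (478,213), pan at (361,235), rack at (362,171) and post at (212,215). I'll enlarge these.

```bash
cat > h.py <<'E'
import numpy as np, cv2
from station import *
def ray(n,uv):
    c=camera_model(n);K=c["mtx"];p=np.atleast_2d(np.array(uv,float))
    d=np.array([c["k1"],0,0,0,0.])
    q=cv2.undistortPoints(p[:,None],K,d)[:,0]
    v=np.c_[q[:,0],-q[:,1],-np.ones(len(q))]@c["orientation"].T
    return c["xyz"],v
def plane(n,uv,z):
    o,v=ray(n,uv);return o+v*((z-o[2])/v[:,2])[:,None]
def tri(uvt,uvs):
    A=np.zeros((3,3));b=np.zeros(3);R=[]
    for n,u in(("top",uvt),("scene",uvs)):
        o,v=ray(n,u);v=v[0]/np.linalg.norm(v[0]);P=np.eye(3)-np.outer(v,v);A+=P;b+=P@o;R.append((o,P))
    x=np.linalg.solve(A,b);return x,[round(np.linalg.norm(P@(x-o))*1000,1) for o,P in R]
def proj(n,X):
    c=camera_model(n);X=(np.atleast_2d(X)-c["xyz"])@c["orientation"]
    q=np.c_[X[:,0],-X[:,1]]/-X[:,2:];q=q*(1+c["k1"]*(q**2).sum(1))[:,None]
    return q@np.diag(np.diag(c["mtx"])[:2])+c["mtx"][:2,2]
E
python3 - <<'E'
import cv2,numpy as np
t=cv2.imread("pics/top0.png");s=cv2.imread("pics/scene0.png")
def crop(im,x,y,w,h,S,lab):
    c=cv2.resize(im[y:y+h,x:x+w],None,fx=S,fy=S,interpolation=cv2.INTER_CUBIC)
    for i in range(0,w,10): cv2.line(c,(i*S,0),(i*S,4 if (x+i)%50 else 12),(0,0,255),1)
    for i in range(0,h,10): cv2.line(c,(0,i*S),(4 if (y+i)%50 else 12,i*S),(0,0,255),1)
    cv2.putText(c,f"{x},{y}",(14,14),0,.4,(0,255,255),1);return c
A=np.hstack([crop(t,420,160,120,110,3,"")[:300],crop(s,130,125,90,100,4,"")[:300]])
B=np.hstack([crop(t,330,150,60,100,3,""),crop(s,180,200,140,100,3,"")])
im=np.zeros((600,800,3),np.uint8);im[:300,:A.shape[1]]=A[:,:800];im[300:,:B.shape[1]]=B
im[300:,600:800]=crop(t,180,180,50,75,4,"")
cv2.imwrite("pics/m1.png",im)
im=np.hstack([crop(t,175,180,75,80,5,""),crop(s,335,310,90,85,5,"")[:400]])[:, :800]
cv2.imwrite("pics/m2.png",im)
E
```

```text
(no output)
```

View pics/m1.png

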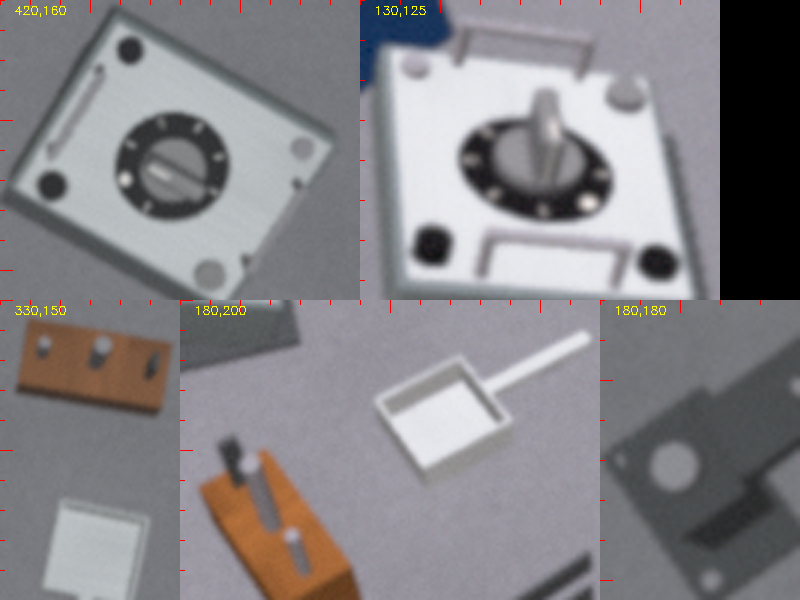

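View pics/m2.png

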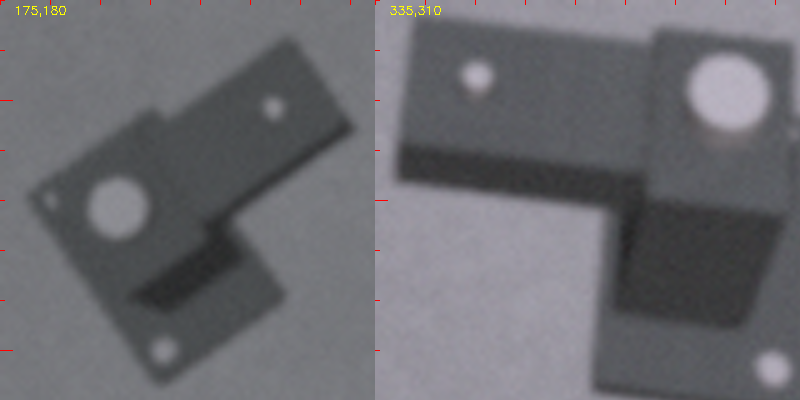

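The dial's dot is at top-view ≈(462,219), and the pointer lies one detent clockwise of it, so the knob is at 1.57 and needs −45° (counter-clockwise seen from above). The pin's head shows in both views. Now the measurements.

Run:
```python
from h import *
np.set_printoptions(precision=4,suppress=True)
t=cv2.imread("pics/top0.png");s=cv2.imread("pics/scene0.png")
def blob(im,x,y,w,h,thr,inv=False):
    g=cv2.cvtColor(im,6)[y:y+h,x:x+w].astype(float)
    m=(g<thr) if inv else (g>thr)
    n,l,st,c=cv2.connectedComponentsWithStats(m.astype(np.uint8))
    r=[]
    for i in range(1,n):
        wt=np.where(l==i,abs(g-thr)+1,0);yy,xx=np.mgrid[:h,:w]
        if st[i,4]>=4: r.append((round((wt*xx).sum()/wt.sum()+x,2),round((wt*yy).sum()/wt.sum()+y,2),int(st[i,4])))
    return r
print("pin t",blob(t,222,194,16,16,110),"s",blob(s,345,315,22,20,130))
print("punch t",blob(t,355,155,22,20,140),"s",blob(s,195,245,25,20,130))
print("nut t",blob(t,188,212,22,20,115),"s",blob(s,398,318,25,20,130))
# pan and console masks -> quads
for n,im,(x,y,w,h) in(("top",t,(335,210,55,80)),("scene",s,(235,205,90,60))):
    g=cv2.cvtColor(im,6)[y:y+h,x:x+w];m=cv2.threshold(g,0,255,8)[1]
    c=max(cv2.findContours(m,0,1)[0],key=cv2.contourArea)
    o=cv2.morphologyEx(m,cv2.MORPH_OPEN,np.ones((13,13)))
    b=max(cv2.findContours(o,0,1)[0],key=cv2.contourArea)
    print(n,"pan box",cv2.boxPoints(cv2.minAreaRect(b)).round(1)+[x,y])
    hnd=cv2.subtract(m,cv2.dilate(o,np.ones((5,5))));yy,xx=np.nonzero(hnd)
    vx=cv2.fitLine(np.c_[xx,yy].astype(np.float32),cv2.DIST_HUBER,0,.01,.01).ravel();print(" handle",vx[:2],vx[2:]+[x,y],len(xx), xx.min()+x,xx.max()+x,yy.min()+y,yy.max()+y)
g=cv2.cvtColor(t,6)
m=((g>150)*255).astype(np.uint8);m[:, :415]=0;m[:,540:]=0;m[:155]=0;m[270:]=0
m=cv2.morphologyEx(m,cv2.MORPH_CLOSE,np.ones((5,5)))
c=max(cv2.findContours(m,0,1)[0],key=cv2.contourArea);print("console",cv2.boxPoints(cv2.minAreaRect(c)).round(1))
m=((g<70)*255).astype(np.uint8);sub=m[185:245,450:505];c=max(cv2.findContours(sub,0,1)[0],key=cv2.contourArea);print("dial t",cv2.fitEllipse(cv2.convexHull(c)))
gs=cv2.cvtColor(s,6);sub=((gs<90)*255).astype(np.uint8)[150:185,150:195];c=max(cv2.findContours(sub,0,1)[0],key=cv2.contourArea);print("dial s",cv2.fitEllipse(cv2.convexHull(c)))
print("dot t",blob(t,456,214,12,10,150),"s",blob(s,272-1000 if 0 else 182,170,12,12,190))
for n,u in(("rule_u",(295,215)),("rule_z",(392,297)),("jar",(414,139)),("glue",(303,141)),("coil",(277,297)),("hammer",(137,243)),("gauge",(260,152))): print(n,plane("top",u,.02)[0])
```

```text
pin t [(np.float64(229.2), np.float64(201.04), 9)] s [(np.float64(354.99), np.float64(324.78), 23)]
punch t [] s [(np.float64(210.18), np.float64(250.79), 236)]
nut t [(np.float64(198.0), np.float64(221.07), 95)] s [(np.float64(420.79), np.float64(324.58), 60), (np.float64(405.42), np.float64(328.0), 197)]
top pan box [[347. 221.]
 [374. 221.]
 [374. 249.]
 [347. 249.]]
 handle [ 0.212  -0.9773] [354.2736 268.1545] 165 349 378 217 285
scene pan box [[256. 231.]
 [278. 231.]
 [278. 250.]
 [256. 250.]]
 handle [ 0.9088 -0.4173] [292.2269 223.0689] 316 246 316 210 255
console [[424.8 222. ]
 [457.2 165.8]
 [529.9 207.7]
 [497.5 263.9]]
dial t ((26.825584411621094, 30.01531219482422), (33.60556411743164, 35.209068298339844), 73.74541473388672)
dial s ((23.394359588623047, 17.31537437438965), (22.582380294799805, 36.991512298583984), 104.47477722167969)
dot t [(np.float64(456.6), np.float64(219.22), 25), (np.float64(461.11), np.float64(219.28), 10)] s [(np.float64(190.15), np.float64(179.27), 39), (np.float64(186.71), np.float64(175.42), 6)]
rule_u [0.5811 0.1234 0.02  ]
rule_z [ 0.3763 -0.1223  0.02  ]
jar [ 0.7807 -0.1796  0.02  ]
glue [0.7714 0.1052 0.02  ]
coil [0.3744 0.1664 0.02  ]
hammer [0.507  0.5239 0.02  ]
gauge [0.742  0.2145 0.02  ]
```

Run:
```python
from h import *
np.set_printoptions(precision=4,suppress=True)
t=cv2.imread("pics/top0.png");s=cv2.imread("pics/scene0.png")
print("pin",tri((229.3,201.1),(355.2,324.8)), plane("top",(229.3,201.1),.13),plane("scene",(355.2,324.8),.13))
print("nut",tri((198,221.1),(405.4,328)),plane("top",(198,221.1),.144),plane("scene",(405.4,328),.144))
dt=(476.8,215.0);ds=(173.4,167.3)
print("dial",tri(dt,ds),plane("top",dt,.092),plane("scene",ds,.092),"dot",tri((461.1,219.3),(186.9,175.6)))
# pan
g=cv2.cvtColor(t,6)[205:295,335:390];m=((g>140)*255).astype(np.uint8)
o=cv2.morphologyEx(m,cv2.MORPH_OPEN,cv2.getStructuringElement(2,(9,9)))
c=max(cv2.findContours(o,0,1)[0],key=cv2.contourArea);q=cv2.boxPoints(cv2.minAreaRect(c))+[335,205]
print("pan top quad",q.round(1));P=plane("top",q,.03);print(P,P.mean(0),np.linalg.norm(np.diff(P,axis=0),axis=1))
for a,b in(((350.7,216.7),(262.7,254)),):pass
h=cv2.subtract(m,cv2.dilate(o,np.ones((5,5))));n,l,st,ce=cv2.connectedComponentsWithStats(h);i=1+st[1:,4].argmax();yy,xx=np.nonzero(l==i)
vx=cv2.fitLine(np.c_[xx,yy].astype(np.float32),cv2.DIST_HUBER,0,.01,.01).ravel()
ys=np.array([yy.min(),yy.max()]);H=np.c_[vx[2]+(ys-vx[3])*vx[0]/vx[1]+335,ys+205];print("handle px",H);H=plane("top",H,.03);print(H)
d=H[0]-H[1];print("pan yaw deg",np.degrees(np.arctan2(d[1],d[0])),[np.degrees(np.arctan2(*(P[k+1]-P[k])[1::-1])) for k in range(3)])
# scene rim corners (read by eye) at z .03
C=plane("scene",[(245,234),(273.3,219),(290.7,240),(262.7,254)],.03);print("scene rim",C,C.mean(0))
# rack
hs=cv2.cvtColor(t,40);cr=hs[150:195,330:395];print("rack sat of head:");
mm=((cr[...,1]>90)*255).astype(np.uint8);c=max(cv2.findContours(mm,0,1)[0],key=cv2.contourArea);q=cv2.boxPoints(cv2.minAreaRect(c))+[330,150];print("rack",q)
hol=cv2.bitwise_and(cv2.fillPoly(np.zeros_like(mm),[cv2.convexHull(c)],255),255-mm);n,l,st,ce=cv2.connectedComponentsWithStats(hol)
print([(ce[k]+[330,150],st[k,4]) for k in range(1,n) if st[k,4]>3])
big=np.hstack([cv2.resize(t[150:190,335:390],None,fx=7,fy=7,interpolation=2)[:280],cv2.resize(s[240:300,185:235],None,fx=7,fy=7,interpolation=2)[:280]])
big2=cv2.resize(s[205:260,240:320],None,fx=5,fy=5,interpolation=2)
big3=cv2.resize(t[205:260,340:390],None,fx=5,fy=5,interpolation=2)
im=np.zeros((600,800,3),np.uint8);im[:280,:big.shape[1]]=big;im[300:575,:400]=big2;im[300:575,400:650]=big3
cv2.imwrite("pics/m3.png",im)
```

```text
pin (array([0.6003, 0.2732, 0.1295]), [np.float64(0.6), np.float64(0.6)]) [[0.5999 0.2736 0.13  ]] [[0.6009 0.2729 0.13  ]]
nut (array([0.5515, 0.3428, 0.143 ]), [np.float64(0.8), np.float64(0.8)]) [[0.551  0.3432 0.144 ]] [[0.5525 0.3423 0.144 ]]
dial (array([ 0.5781, -0.3203,  0.0917]), [np.float64(0.7), np.float64(0.7)]) [[ 0.5775 -0.3198  0.092 ]] [[ 0.5787 -0.3205  0.092 ]] dot (array([ 0.568 , -0.2838,  0.0815]), [np.float64(0.4), np.float64(0.4)])
pan top quad [[343.2 246.8]
 [349.5 215.7]
 [379.8 221.8]
 [373.6 252.9]]
[[ 0.501   0.0017  0.03  ]
 [ 0.5794 -0.0135  0.03  ]
 [ 0.5649 -0.0901  0.03  ]
 [ 0.4864 -0.0745  0.03  ]] [ 0.5329 -0.0441  0.03  ] [0.0799 0.0779 0.08  ]
handle px [[357.641  252.    ]
 [350.9326 285.    ]]
[[ 0.4884 -0.0344  0.03  ]
 [ 0.4059 -0.018   0.03  ]]
pan yaw deg -11.240973507906013 [np.float64(-11.005352421054578), np.float64(-100.78945721211812), np.float64(168.78037335389928)]
scene rim [[ 0.5648 -0.0859  0.03  ]
 [ 0.4912 -0.0718  0.03  ]
 [ 0.5051  0.0011  0.03  ]
 [ 0.5736 -0.0156  0.03  ]] [ 0.5337 -0.043   0.03  ]
rack sat of head:
rack [[335.656 178.392]
 [339.704 156.128]
 [386.344 164.608]
 [382.296 186.872]]
[(array([344.1053, 164.8684]), np.int32(38)), (array([363.2025, 166.1139]), np.int32(79)), (array([380.7742, 170.7742]), np.int32(31)), (array([343.5, 180. ]), np.int32(4)), (array([367., 184.]), np.int32(5)), (array([372.5, 185. ]), np.int32(4))]
```

View pics/m3.png

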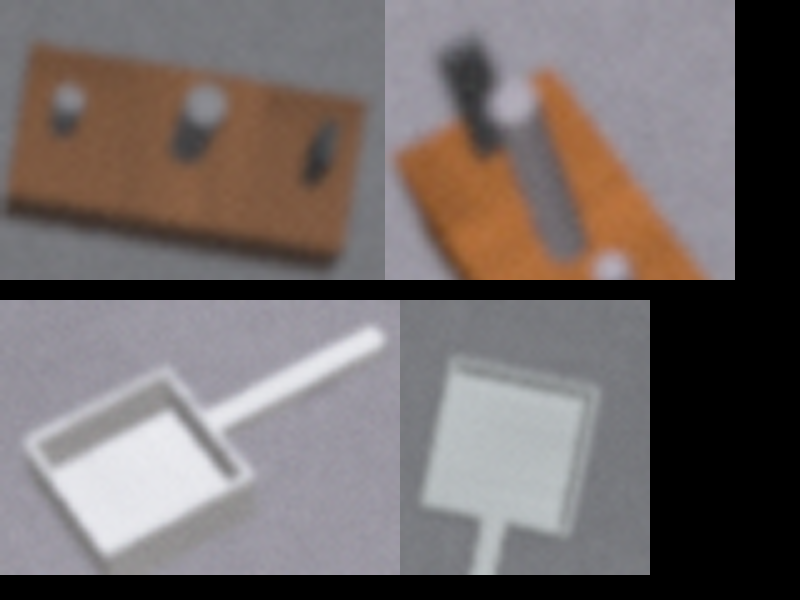

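Pin tri (0.600,0.273,0.1295), dial (0.578,−0.320,0.092), punch head at top px (364.6,164.7) and scene px (203.3,254.3); pan centre ≈(0.533,−0.044), yaw −11°. Now I'll work out the targets.

Run:
```python
from h import *
np.set_printoptions(precision=4,suppress=True)
ang=lambda d:np.degrees(np.arctan2(d[1],d[0]))
print("punch",tri((364.57,164.7),(203.3,254.3)),plane("top",(364.57,164.7),.125))
R=plane("top",[(339.7,156.1),(386.3,164.6)],.05);print("rack yaw",ang(R[0]-R[1])-90,np.linalg.norm(R[0]-R[1]))
E=plane("top",[(457.2,165.8),(529.9,207.7)],.126);print("console top edge",E,ang(E[0]-E[1])-90,np.linalg.norm(E[0]-E[1]))
A=plane("top",[(457.2,165.8)],.126)[0];B=plane("top",[(424.8,222.)],.054)[0];print("side",ang(A-B))
pin=np.array([.6003,.2732]);nut=np.array([.5515,.3428]);print("post yaw",ang(nut-pin)-90,np.linalg.norm(nut-pin))
yc=np.radians(-30 if 0 else ang(E[0]-E[1])-90);xc=np.array([np.cos(yc),np.sin(yc),0]);a=np.radians(25);z=np.array([0,0,1.])
e1=np.cos(a)*xc+np.sin(a)*z;e2=np.cross(z,xc);n=np.cross(e1,e2);P=np.array([.578,-.320,.090])
T0=np.array([.161,-.604,.292])
for f in(-25,0,10,20,30,40,45):
    f_=np.radians(f);d=np.sin(f_)*e1-np.cos(f_)*e2;w=-np.cos(f_)*e1-np.sin(f_)*e2
    C=P+.019*d+.007*w+.046*n;wh=w*[1,1,0];wh/=np.linalg.norm(wh)
    T=C+.015*wh;T[2]=C[2]-.017+.070
    print(f,"TCP",T,"slide cm",(T-T0)*100,"jaw",ang(-wh))
```

```text
punch (array([ 0.6906, -0.0432,  0.1224]), [np.float64(0.0), np.float64(0.0)]) [[ 0.69   -0.0429  0.125 ]]
rack yaw -9.74525291557525 0.1183493381050457
console top edge [[ 0.6907 -0.2641  0.126 ]
 [ 0.5927 -0.4402  0.126 ]] -29.065582142412374 0.2015575765738409
side -26.89950908273486
post yaw 35.036195810092806 0.08500352933849274
-25 TCP [ 0.5344 -0.3042  0.1786] slide cm [ 37.3368  29.9786 -11.3385] jaw -56.29201735645441
0 TCP [ 0.5331 -0.3168  0.1817] slide cm [ 37.2121  28.7206 -11.0268] jaw -29.065582142412367
10 TCP [ 0.5342 -0.3217  0.1832] slide cm [ 37.3218  28.2259 -10.8829] jaw -18.05592142119219
20 TCP [ 0.5362 -0.3263  0.1847] slide cm [ 37.5226  27.7657 -10.7343] jaw -7.185349470007164
30 TCP [ 0.5391 -0.3304  0.1861] slide cm [ 37.8064  27.3591 -10.5857] jaw 3.4330027285519082
40 TCP [ 0.5426 -0.3338  0.1876] slide cm [ 38.1606  27.0213 -10.4415] jaw 13.729292465187493
45 TCP [ 0.5446 -0.3352  0.1883] slide cm [ 38.3594  26.8818 -10.3724] jaw 18.748156676542333
```

```bash
python3 -m inch '[{"hand":1,"slide":[5,4,0],"yaw":0.15},{"hand":1,"slide":[10,8,0],"yaw":0.3},{"hand":1,"slide":[15,12,0],"yaw":0.45},{"hand":1,"slide":[20,16,0],"yaw":0.6},{"hand":1,"slide":[25,20.5,-1],"yaw":0.75},{"hand":1,"slide":[30,25,-2],"yaw":0.8},{"hand":1,"slide":[35.5,29.7,-3],"yaw":0.8},{"hand":1,"slide":[35.5,29.7,-7],"yaw":0.8},{"hand":1,"slide":[35.5,29.7,-11],"yaw":0.8},{"hand":1,"slide":[35.5,29.7,-11],"yaw":0.8}]'
python3 - <<'E'
from h import *
s=sense();print(s["tcp_pos"],s["ee_rot"][:,1],s["wrist_force"],s["gripper_width"])
im=capture("scene");t=capture("top")
o=np.hstack([cv2.resize(im[120:210,120:215],None,fx=4,fy=4),cv2.resize(t[155:275,415:515],None,fx=3,fy=3)[:360]])
cv2.imwrite("pics/k1.png",o)
E
```

```text
time_s: 1.35
tcp_pos: [0.5138, -0.3059, 0.1786]
ee_rot: [[-0.489, -0.872, -0.008], [-0.872, 0.489, 0.003], [0.001, 0.009, -1.0]]
wrist_force: [-0.3, -0.3, 0.5]
gripper_width: 0.019
[ 0.51377312 -0.30585326  0.17856463] [-0.87233413  0.48882942  0.00888657] [-0.34913167 -0.26141085  0.45329353] 0.018839169022833634
```

View pics/k1.png

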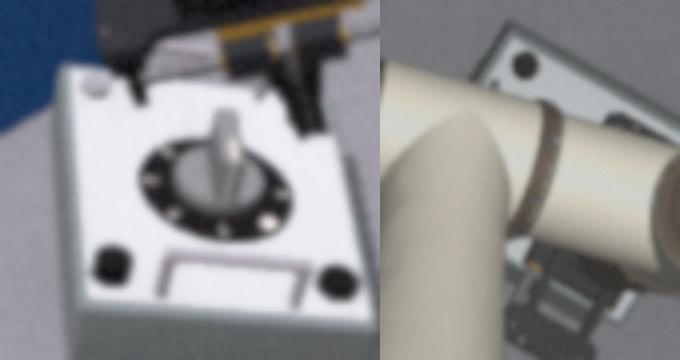

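Run:
```python
from h import *
print((proj("scene",[[.5138,-.3059,.1086],[.5138+.013,-.3059-.007,.1086]])-[120,120])*4)
```

```text
[[309.852262   124.50958301]
 [285.3574165  130.07806144]]
```

```bash
python3 -m inch '[{"hand":1,"slide":[1.2,-0.7,0],"yaw":0},{"hand":1,"slide":[1.8,-1.2,0],"yaw":0.1},{"hand":1,"slide":[1.8,-1.5,0.1],"yaw":0.2},{"hand":1,"slide":[2.0,-1.9,0.2],"yaw":0.38},{"hand":1,"slide":[2.2,-2.1,0.3],"yaw":0.48},{"hand":1,"slide":[2.3,-2.3,0.4],"yaw":0.57},{"hand":1,"slide":[2.5,-2.5,0.5],"yaw":0.67},{"hand":1,"slide":[2.7,-2.7,0.5],"yaw":0.75},{"hand":1,"slide":[2.7,-2.7,0.5],"yaw":0.75}]'; python3 -m inch '[{"hand":1,"slide":[-2.0,-0.6,0.5],"yaw":0},{"hand":1,"slide":[-4,-1,2],"yaw":0},{"hand":0.6,"slide":[-8,6,8],"yaw":-0.1},{"hand":0.6,"slide":[-12,12,10],"yaw":-0.3},{"hand":0.6,"slide":[-12,16,10],"yaw":-0.4}]'
python3 - <<'E'
from h import *
im=capture("scene");t=capture("top")
o=np.hstack([cv2.resize(im[120:210,120:215],None,fx=4,fy=4),cv2.resize(t[155:275,415:515],None,fx=3,fy=3)[:360]])
cv2.imwrite("pics/k2.png",o);print(sense()["tcp_pos"])
E
```

```text
time_s: 2.58
tcp_pos: [0.5374, -0.3332, 0.1863]
ee_rot: [[0.235, -0.972, -0.014], [-0.972, -0.235, 0.006], [-0.009, 0.012, -1.0]]
wrist_force: [-10.7, 4.2, 0.4]
gripper_width: 0.004
time_s: 3.2
tcp_pos: [0.4279, -0.1936, 0.2862]
ee_rot: [[-0.167, -0.986, 0.007], [-0.986, 0.167, -0.001], [0.0, -0.007, -1.0]]
wrist_force: [0.5, 1.3, 0.7]
gripper_width: 0.262
[ 0.42739221 -0.19112828  0.28712271]
```

View pics/k2.png

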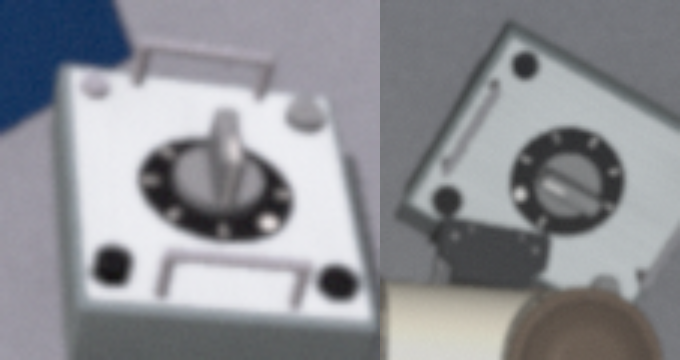

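The knob is still at 1.57: in both crops the bar is unchanged and the pointer still points past the dot. The arm yielded about 5 mm under 11 N, so I'll push further.

```bash
python3 -m inch '[{"hand":1,"slide":[4,-6,0],"yaw":-0.15},{"hand":1,"slide":[8.3,-12.3,-2],"yaw":-0.3},{"hand":1,"slide":[8.8,-13.0,-6],"yaw":-0.35},{"hand":1,"slide":[9.3,-13.3,-10.5],"yaw":-0.35},{"hand":1,"slide":[9.3,-13.3,-10.5],"yaw":-0.35}]'; python3 -m inch '[{"hand":1,"slide":[1.2,-0.7,0],"yaw":0},{"hand":1,"slide":[1.8,-1.3,0],"yaw":0.1},{"hand":1,"slide":[2.0,-1.7,0.1],"yaw":0.25},{"hand":1,"slide":[2.4,-2.0,0.3],"yaw":0.4},{"hand":1,"slide":[2.8,-2.3,0.4],"yaw":0.55},{"hand":1,"slide":[3.1,-2.5,0.5],"yaw":0.65},{"hand":1,"slide":[3.4,-2.6,0.5],"yaw":0.75},{"hand":1,"slide":[3.4,-2.6,0.5],"yaw":0.75}]'; python3 -m inch '[{"hand":1,"slide":[0.3,0,0],"yaw":0.05},{"hand":1,"slide":[0.3,0,0],"yaw":0.05}]'; python3 -m inch '[{"hand":1,"slide":[0.4,0.1,0],"yaw":0.05},{"hand":1,"slide":[0.4,0.1,0],"yaw":0.05}]'
python3 - <<'E'
from h import *
cv2.imwrite("pics/k3.png",capture("scene"))
E
```

```text
time_s: 3.92
tcp_pos: [0.5199, -0.3275, 0.1749]
ee_rot: [[-0.491, -0.871, -0.006], [-0.871, 0.491, 0.002], [0.001, 0.006, -1.0]]
wrist_force: [-0.0, 0.1, 0.5]
gripper_width: 0.012
time_s: 4.92
tcp_pos: [0.5574, -0.3532, 0.1861]
ee_rot: [[0.237, -0.972, 0.006], [-0.972, -0.237, -0.003], [0.004, -0.005, -1.0]]
wrist_force: [-0.7, -1.4, -0.1]
gripper_width: 0.002
time_s: 5.18
tcp_pos: [0.5594, -0.353, 0.1846]
ee_rot: [[0.284, -0.959, 0.003], [-0.959, -0.284, -0.002], [0.002, -0.002, -1.0]]
wrist_force: [0.7, 0.6, 0.5]
gripper_width: 0.003
time_s: 5.42
tcp_pos: [0.5615, -0.3528, 0.1843]
ee_rot: [[0.331, -0.943, -0.002], [-0.943, -0.331, -0.002], [0.001, 0.003, -1.0]]
wrist_force: [-4.6, -2.9, 3.1]
gripper_width: 0.006
```

```bash
python3 -m inch '[{"hand":1,"slide":[-1,-0.5,1],"yaw":0},{"hand":1,"slide":[-3,0,5],"yaw":-0.1},{"hand":1,"slide":[-4.8,3,5],"yaw":-0.28},{"hand":1,"slide":[-4.8,4.7,5],"yaw":-0.46},{"hand":1,"slide":[-4.8,4.7,5],"yaw":-0.64},{"hand":1,"slide":[-4.8,4.7,5],"yaw":-0.82},{"hand":1,"slide":[-4.8,4.7,5],"yaw":-0.84},{"hand":1,"slide":[-4.8,4.7,5],"yaw":-0.84}]'
python3 - <<'E'
from h import *
a=cv2.imread("pics/scene0.png").astype(int)
for n,im in(("k3",cv2.imread("pics/k3.png")),("now",capture("scene"))):
    if n=="now":cv2.imwrite("pics/k4.png",im)
    print(n,abs(im.astype(int)-a)[140:185,155:195].mean())
s=sense();print(s["tcp_pos"],np.degrees(np.arctan2(s["ee_rot"][1,1],s["ee_rot"][0,1])))
E
```

```text
time_s: 6.48
tcp_pos: [0.5147, -0.3047, 0.2332]
ee_rot: [[-0.479, -0.878, 0.001], [-0.878, 0.479, -0.0], [-0.0, -0.001, -1.0]]
wrist_force: [0.7, -0.1, -0.3]
gripper_width: 0.009
k3 22.200185185185184
now 8.863333333333333
[ 0.51464792 -0.30471801  0.23296803] 151.38341163982275
```

Run:
```python
import cv2,numpy as np
f=lambda n:cv2.resize(cv2.imread(n)[125:195,140:210],None,fx=5,fy=5)
cv2.imwrite("pics/k5.png",np.hstack([f("pics/k3.png"),f("pics/k4.png")]))
```

```text
(no output)
```

View pics/k5.png

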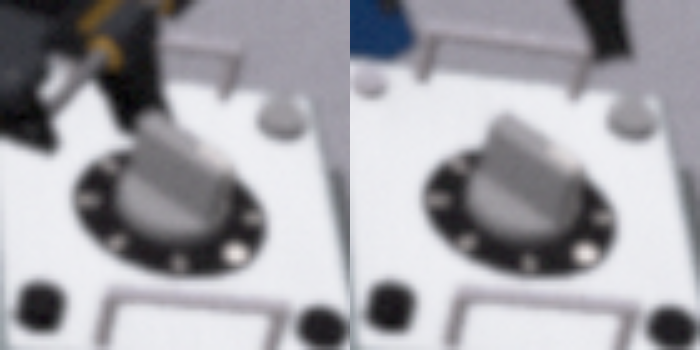

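Run:
```python
from h import *
yc=np.radians(-29);xc=np.array([np.cos(yc),np.sin(yc),0]);a=np.radians(25);z=np.array([0,0,1.])
e1=np.cos(a)*xc+np.sin(a)*z;e2=np.cross(z,xc);n=np.cross(e1,e2);P=np.array([.578,-.320,.090])
for th in(0,.785,1.57):
    d=-np.cos(th)*e1+np.sin(th)*e2   # clockwise from down-slope: toward +e2
    q=proj("scene",[P+.046*n+.025*d,P+.046*n-.025*d]);print(th,((q-[140,125])*5+[350,0]).round(0).tolist())
t=capture("top");cv2.imwrite("pics/t4.png",t)
```

```text
0 [[592.0, 147.0], [484.0, 134.0]]
0.785 [[581.0, 170.0], [496.0, 111.0]]
1.57 [[544.0, 176.0], [533.0, 106.0]]
```

The knob matches 0.785: the bar ends, seen at (500,125) and (580,165), fit the projected line for the dot's detent. On to the pan.

```bash
python3 -m inch '[{"hand":0.5,"slide":[-1,3,3],"yaw":-0.18},{"hand":0.5,"slide":[-2.4,8,3],"yaw":-0.36},{"hand":0.5,"slide":[-3.8,13,3],"yaw":-0.54},{"hand":0.5,"slide":[-5,18,3],"yaw":-0.72},{"hand":0.5,"slide":[-6,23,2],"yaw":-0.9},{"hand":0.5,"slide":[-7.2,27.9,-3],"yaw":-1.08},{"hand":0.5,"slide":[-7.2,27.9,-8],"yaw":-1.26},{"hand":0.5,"slide":[-7.2,27.9,-11],"yaw":-1.264},{"hand":0.5,"slide":[-7.2,27.9,-11],"yaw":-1.264}]'
python3 - <<'E'
from h import *
print("handle end",tri((350.9,285.5),(316,211)),"pan far corner",tri((349.5,215.7),(262.7,254)))
s=sense();print(s["tcp_pos"],np.degrees(np.arctan2(s["ee_rot"][1,1],s["ee_rot"][0,1])),s["wrist_force"])
E
```

```text
time_s: 7.7
tcp_pos: [0.4415, -0.0258, 0.1209]
ee_rot: [[-0.982, 0.191, -0.005], [0.191, 0.982, -0.002], [0.005, -0.003, -1.0]]
wrist_force: [0.5, -1.3, 0.5]
gripper_width: 0.501
handle end (array([ 0.40481868, -0.01831164,  0.02793872]), [np.float64(0.3), np.float64(0.3)]) pan far corner (array([ 0.57748184, -0.01218487,  0.03735357]), [np.float64(1.5), np.float64(1.5)])
[ 0.44150813 -0.02575805  0.12093099] 78.96766133561677 [ 0.46905404 -1.3228676   0.49513464]
```

```bash
python3 -m inch '[{"hand":0.5,"slide":[0.1,0,-3],"yaw":0},{"hand":0.5,"slide":[0.1,0,-4.7],"yaw":0},{"hand":0.5,"slide":[0.1,0,-4.7],"yaw":0},{"hand":1,"slide":[0.1,0,-4.7],"yaw":0},{"hand":1,"slide":[0.1,0,-4.7],"yaw":0},{"hand":1,"slide":[0.1,0,-4.7],"yaw":0}]';  python3 -m inch '[{"hand":1,"slide":[0,0,2],"yaw":0},{"hand":1,"slide":[0,0,5],"yaw":0},{"hand":1,"slide":[0,0,5],"yaw":0}]'
python3 - <<'E'
from h import *
im=capture("scene");cv2.imwrite("pics/p1.png",im[180:300,180:340].repeat(4,0).repeat(4,1))
s=sense();print(s["tcp_pos"],np.degrees(np.arctan2(s["ee_rot"][1,1],s["ee_rot"][0,1])),s["wrist_force"],s["moment"],s["gripper_width"])
E
```

```text
time_s: 8.45
tcp_pos: [0.444, -0.0255, 0.0763]
ee_rot: [[-0.981, 0.193, 0.002], [0.193, 0.981, 0.0], [-0.001, 0.001, -1.0]]
wrist_force: [0.4, 0.2, 0.1]
gripper_width: 0.242
time_s: 8.82
tcp_pos: [0.4446, -0.0253, 0.1273]
ee_rot: [[-0.981, 0.193, 0.005], [0.193, 0.981, 0.001], [-0.004, 0.002, -1.0]]
wrist_force: [-0.4, -0.1, -1.7]
gripper_width: 0.131
[ 0.4436164  -0.02553957  0.12605592] 78.8548161810767 [-0.02739032  1.21775879 -2.23012739] [-0.04098792  0.15543286  0.00921438] 0.13067709991111984
```

View pics/p1.png

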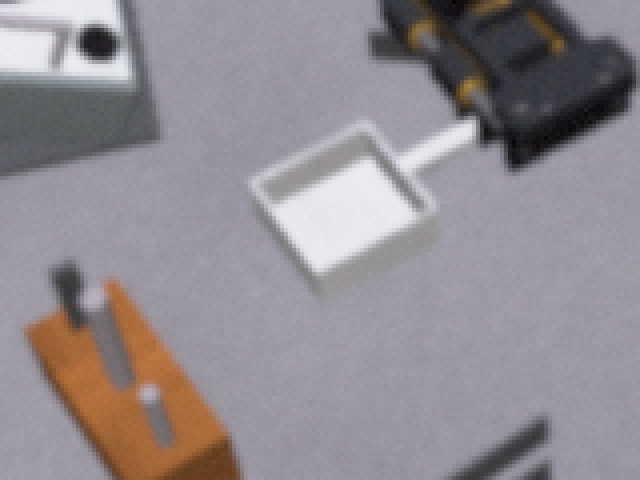

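Run:
```python
from h import *
for h in(0,.02,.03,.04,.05):print(h,proj("scene",[.533,-.0436,.03+h]))
t=capture("top");cv2.imwrite("pics/t5.png",t)
g=cv2.cvtColor(t,6)[195:295,325:400];m=((g>140)*255).astype(np.uint8)
o=cv2.morphologyEx(m,cv2.MORPH_OPEN,cv2.getStructuringElement(2,(9,9)))
c=max(cv2.findContours(o,0,1)[0],key=cv2.contourArea);q=cv2.boxPoints(cv2.minAreaRect(c))+[325,195];print(q)
print(tri(q.mean(0),(265.5,228.9)))
```

```text
0 [[267.97119189 236.17882083]]
0.02 [[267.03091508 230.71450882]]
0.03 [[266.55031453 227.9189143 ]]
0.04 [[266.06254335 225.07977803]]
0.05 [[265.56744986 222.19613033]]
[[325. 255.]
 [354. 255.]
 [354. 294.]
 [325. 294.]]
(array([ 0.47887967, -0.0240137 ,  0.03451713]), [np.float64(58.6), np.float64(58.6)])
```

The pan rose only ~27 mm while the TCP rose 50 mm, so the fingers closed late and hold it at their tips. I'll set it down and regrip properly.

```bash
python3 -m inch '[{"hand":1,"slide":[0,0,-1.5],"yaw":0},{"hand":1,"slide":[0,0,-2.7],"yaw":0},{"hand":0.6,"slide":[0,0,-2.7],"yaw":0},{"hand":0.6,"slide":[0,0,-2.7],"yaw":0},{"hand":0.6,"slide":[0,0,-3.5],"yaw":0},{"hand":0.6,"slide":[0,0,-5.1],"yaw":0},{"hand":0.6,"slide":[0,0,-5.1],"yaw":0}]';  python3 -m inch '[{"hand":1,"slide":[0,0,0],"yaw":0},{"hand":1,"slide":[0,0,0],"yaw":0},{"hand":1,"slide":[0,0,0],"yaw":0},{"hand":1,"slide":[0,0,0],"yaw":0},{"hand":1,"slide":[0,0,0],"yaw":0}]'
python3 -m inch '[{"hand":1,"slide":[0,0,2],"yaw":0},{"hand":1,"slide":[0,0,5],"yaw":0},{"hand":1,"slide":[0,0,5],"yaw":0},{"hand":1,"slide":[0,0,5],"yaw":0}]'
cat >> h.py <<'E'
def st():
    s=sense();print(s["time_s"],s["tcp_pos"].round(4),round(np.degrees(np.arctan2(s["ee_rot"][1,1],s["ee_rot"][0,1])),1),s["wrist_force"].round(1),s["moment"].round(2),round(s["gripper_width"]*87,1))
E
python3 - <<'E'
from h import *
st();im=capture("scene");cv2.imwrite("pics/p2.png",im)
a=cv2.cvtColor(cv2.imread("pics/scene0.png"),6).astype(np.float32);b=cv2.cvtColor(im,6).astype(np.float32)
# rim shift by template match, far half and near half of the pan (scene0 -> now)
for n,(x,y,w,h) in {"left corner":(236,225,20,18),"top corner":(264,210,18,18),"front":(252,243,20,18),"right":(282,230,18,18)}.items():
    r=cv2.matchTemplate(b[y-40:y+h+8,x-12:x+w+12],a[y:y+h,x:x+w],cv2.TM_CCOEFF_NORMED);_,v,_,l=cv2.minMaxLoc(r);print(n,l[0]-12,l[1]-40,round(v,2))
E
```

```text
time_s: 9.8
tcp_pos: [0.4431, -0.0258, 0.0738]
ee_rot: [[-0.981, 0.193, -0.002], [0.193, 0.981, -0.001], [0.002, -0.001, -1.0]]
wrist_force: [0.5, -0.7, 0.1]
gripper_width: 0.397
time_s: 10.42
tcp_pos: [0.4437, -0.0256, 0.0748]
ee_rot: [[-0.981, 0.193, 0.0], [0.193, 0.981, 0.0], [-0.0, 0.0, -1.0]]
wrist_force: [-0.6, -0.2, 2.1]
gripper_width: 0.131
time_s: 10.92
tcp_pos: [0.4428, -0.0258, 0.1238]
ee_rot: [[-0.981, 0.194, -0.002], [0.194, 0.981, -0.0], [0.002, -0.0, -1.0]]
wrist_force: [0.4, -0.2, -2.3]
gripper_width: 0.132
10.925 [ 0.4428 -0.0258  0.1238] 78.8 [ 0.4 -0.2 -2.3] [-0.02  0.19 -0.  ] 11.5
left corner -2 -13 0.98
top corner -1 -14 0.93
front -1 -13 0.99
right -1 -14 0.94
```

```bash
python3 -m inch '[{"hand":1,"slide":[0,4,0],"yaw":0.1},{"hand":1,"slide":[0,9,0],"yaw":0.25},{"hand":1,"slide":[0,14,0],"yaw":0.4},{"hand":1,"slide":[0,18.9,0],"yaw":0.58},{"hand":1,"slide":[0,18.9,0],"yaw":0.74},{"hand":1,"slide":[1,19.6,-1],"yaw":0.805},{"hand":1,"slide":[4.5,22,-2],"yaw":0.805},{"hand":1,"slide":[8.2,24.6,-2],"yaw":0.805},{"hand":1,"slide":[8.2,24.6,-2],"yaw":0.805}]'
python3 - <<'E'
from h import *
st();o=np.hstack([cv2.resize(capture("scene")[250:400,270:440],None,fx=3,fy=3)[:450],cv2.resize(capture("top")[170:300,170:280],None,fx=2.6,fy=2.6)[:450].copy() if 0 else np.zeros((450,10,3),np.uint8)])
cv2.imwrite("pics/p3.png",o)
E
```

```text
time_s: 12.1
tcp_pos: [0.5277, 0.222, 0.1027]
ee_rot: [[-0.819, -0.574, 0.0], [-0.574, 0.819, -0.0], [0.0, -0.0, -1.0]]
wrist_force: [-0.5, -0.4, -2.6]
gripper_width: 0.134
12.1 [0.5277 0.222  0.1027] 125.0 [-0.5 -0.4 -2.6] [-0.11  0.23  0.  ] 11.6
```

View pics/p3.png

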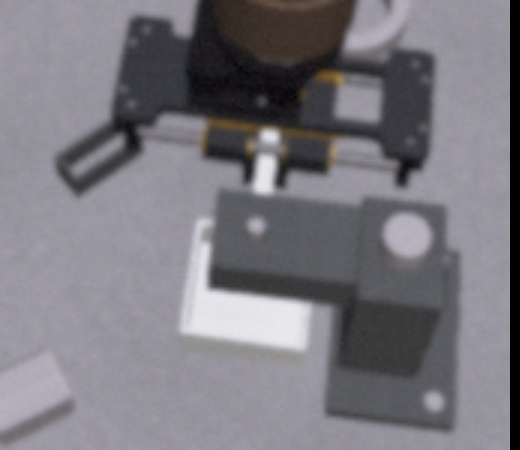

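The pan sits centred under the arm, with the pin top at crop (257,226). Lower and release.

```bash
python3 -m inch '[{"hand":1,"slide":[-0.2,-0.1,-1.5],"yaw":0},{"hand":1,"slide":[-0.2,-0.1,-2.6],"yaw":0},{"hand":1,"slide":[-0.2,-0.1,-2.8],"yaw":0},{"hand":1,"slide":[-0.2,-0.1,-2.8],"yaw":0},{"hand":0.5,"slide":[-0.2,-0.1,-2.8],"yaw":0},{"hand":0.5,"slide":[-0.2,-0.1,-2.8],"yaw":0},{"hand":0.5,"slide":[-0.2,-0.1,-2.8],"yaw":0}]'
python3 -m inch '[{"hand":0.5,"slide":[0,0,4],"yaw":0},{"hand":0.5,"slide":[-1,-0.7,9],"yaw":0},{"hand":0.5,"slide":[-1,-3,14],"yaw":0},{"hand":0.5,"slide":[-1,-3,16],"yaw":0}]'
python3 - <<'E'
from h import *
st();cv2.imwrite("pics/sp4.png",capture("scene"));cv2.imwrite("pics/tp4.png",capture("top"))
s=cv2.imread("pics/sp4.png");g=cv2.cvtColor(s,6)[290:380,310:400]
m=((g>150)*255).astype(np.uint8);n,l,stt,c=cv2.connectedComponentsWithStats(m)
for i in range(1,n):
    if stt[i,4]>8:print(stt[i]+[310,290,0,0,0],c[i]+[310,290])
y=np.radians(35);X=np.array([np.cos(y),np.sin(y),0]);Y=np.array([-np.sin(y),np.cos(y),0]);P=np.array([.6003,.2732,0])
for a,b in((-1,-1),(1,-1),(1,1)):print("expected rim",a,b,proj("scene",P+.038*(a*X+b*Y)+[0,0,.03]))
for a in(-.131,):print("expected handle end",proj("scene",P+a*X+[0,0,.03]),proj("top",P+a*X+[0,0,.03]))
E
```

```text
time_s: 13.02
tcp_pos: [0.5239, 0.2196, 0.077]
ee_rot: [[-0.819, -0.574, 0.001], [-0.574, 0.819, 0.001], [-0.001, 0.0, -1.0]]
wrist_force: [0.5, -0.0, -0.7]
gripper_width: 0.392
time_s: 13.52
tcp_pos: [0.5143, 0.1889, 0.2404]
ee_rot: [[-0.82, -0.573, 0.005], [-0.573, 0.82, 0.003], [-0.006, -0.0, -1.0]]
wrist_force: [-0.7, 0.4, -0.1]
gripper_width: 0.502
13.525 [0.5143 0.1889 0.2404] 125.0 [-0.7  0.4 -0.1] [ 0.06  0.02 -0.03] 43.7
[ 310  290   90   90 4968] [345.73611111 332.57004831]
[353 323   5   4  16] [355.  324.5]
[398 324   2   8  12] [398.66666667 327.5       ]
expected rim -1 -1 [[336.16179409 327.60711224]]
expected rim 1 -1 [[330.33872026 364.15857552]]
expected rim 1 1 [[370.97806025 370.14733748]]
expected handle end [[360.86484338 289.56102339]] [[264.61261428 249.38794798]]
```

```bash
python3 -m inch '[{"hand":0.4,"slide":[3,-4,0],"yaw":0.15},{"hand":0.4,"slide":[6.3,-8.3,0],"yaw":0.31},{"hand":0.4,"slide":[9.6,-12.6,0],"yaw":0.47},{"hand":0.4,"slide":[12.9,-17,0],"yaw":0.63},{"hand":0.4,"slide":[16,-21,0],"yaw":0.79},{"hand":0.4,"slide":[17.6,-23.2,0],"yaw":0.79},{"hand":0.4,"slide":[17.6,-23.2,0],"yaw":0.79},{"hand":0.4,"slide":[17.6,-23.2,0],"yaw":0.79}]'
python3 - <<'E'
from h import *
st();s=capture("scene");t=capture("top");print(plane("scene",(211.1,276.4),.05),proj("scene",[.6906,-.0432,.05]))
o=np.zeros((450,780,3),np.uint8);o[:450,:390]=cv2.resize(s[275:400,300:430],None,fx=3,fy=3)[:450,:390] if 0 else cv2.copyMakeBorder(cv2.resize(s[275:400,300:430],None,fx=3,fy=3),0,75,0,0,0)
o[:450,390:]=cv2.resize(s[170:320,150:280],None,fx=3,fy=3)
cv2.imwrite("pics/q1.png",o);cv2.imwrite("pics/q1t.png",t)
E
```

```text
time_s: 14.62
tcp_pos: [0.689, -0.0421, 0.235]
ee_rot: [[-0.169, -0.986, -0.003], [-0.986, 0.169, 0.0], [0.0, 0.003, -1.0]]
wrist_force: [-0.6, -0.7, 0.0]
gripper_width: 0.598
14.625 [ 0.689  -0.0421  0.235 ] 170.3 [-0.6 -0.7  0. ] [0.07 0.07 0.01] 52.0
[[ 0.69336357 -0.03854816  0.05      ]] [[210.77691556 274.27024074]]
```

View pics/q1.png

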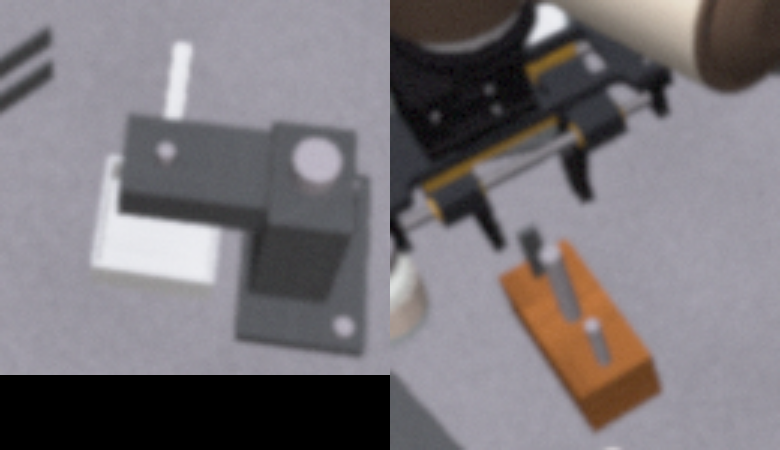

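The pan's front corner is at scene ≈(372,370), against (371,370) expected, so it is well under the hole. The fingers straddle the punch, so I'll descend and grip.

```bash
python3 -m inch '[{"hand":0.4,"slide":[0.1,-0.1,-4],"yaw":0},{"hand":0.4,"slide":[0.1,-0.1,-8],"yaw":0},{"hand":0.4,"slide":[0.1,-0.1,-9.8],"yaw":0},{"hand":0.4,"slide":[0.1,-0.1,-9.8],"yaw":0},{"hand":1,"slide":[0.1,-0.1,-9.8],"yaw":0},{"hand":1,"slide":[0.1,-0.1,-9.8],"yaw":0},{"hand":1,"slide":[0.1,-0.1,-9.8],"yaw":0},{"hand":1,"slide":[0.1,-0.1,-9.8],"yaw":0},{"hand":1,"slide":[0.1,-0.1,-9.8],"yaw":0}]'
python3 -c "from h import *;st()"
```

```text
time_s: 15.85
tcp_pos: [0.6907, -0.0437, 0.1388]
ee_rot: [[-0.169, -0.986, 0.0], [-0.986, 0.169, -0.0], [0.0, -0.0, -1.0]]
wrist_force: [0.2, -0.2, 1.2]
gripper_width: 0.154
15.85 [ 0.6907 -0.0437  0.1388] 170.3 [ 0.2 -0.2  1.2] [0.11 0.22 0.07] 13.4
```

```bash
python3 -m inch '[{"hand":1,"slide":[0,0,3],"yaw":0},{"hand":1,"slide":[0,0,7],"yaw":0},{"hand":1,"slide":[0,0,12],"yaw":0},{"hand":1,"slide":[0,0,15.5],"yaw":0},{"hand":1,"slide":[-1.5,5.5,15.5],"yaw":0},{"hand":1,"slide":[-3.3,11.5,15.5],"yaw":0},{"hand":1,"slide":[-5,17.5,15.5],"yaw":0},{"hand":1,"slide":[-6.7,23.5,15.5],"yaw":0},{"hand":1,"slide":[-8.2,29,15.5],"yaw":0},{"hand":1,"slide":[-9.0,31.7,15.5],"yaw":0}]'
python3 -m inch '[{"hand":1,"slide":[0,0,0],"yaw":0},{"hand":1,"slide":[0,0,0],"yaw":0}]'
python3 - <<'E'
from h import *
st();s=capture("scene");t=capture("top");cv2.imwrite("pics/r1.png",s);cv2.imwrite("pics/r1t.png",t)
x=sense()["tcp_pos"];print("expected tip px",proj("scene",x-[0,0,.135]),"pin",proj("scene",[.6003,.2732,.13]))
o=cv2.resize(s[250:350,300:420],None,fx=6,fy=6,interpolation=2)
cv2.imwrite("pics/r2.png",o)
E
```

```text
time_s: 17.1
tcp_pos: [0.5994, 0.2762, 0.2931]
ee_rot: [[-0.166, -0.986, -0.001], [-0.986, 0.166, -0.0], [0.0, 0.001, -1.0]]
wrist_force: [0.9, -0.0, -0.4]
gripper_width: 0.154
time_s: 17.35
tcp_pos: [0.6006, 0.2729, 0.2932]
ee_rot: [[-0.169, -0.986, -0.001], [-0.986, 0.169, -0.001], [0.001, 0.001, -1.0]]
wrist_force: [0.6, -0.4, -1.3]
gripper_width: 0.152
17.35 [0.6006 0.2729 0.2932] 170.2 [ 0.6 -0.4 -1.3] [-0.01  0.06 -0.  ] 13.2
expected tip px [[355.62782673 316.93624455]] pin [[355.54978225 324.68067377]]
```

View pics/r2.png

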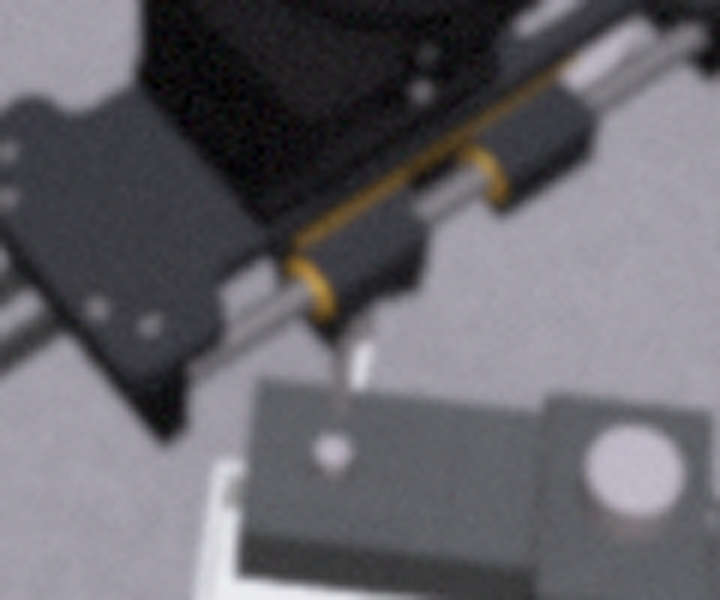

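Run:
```python
from h import *
a=cv2.cvtColor(cv2.imread("pics/sp4.png"),6).astype(int);b=cv2.cvtColor(cv2.imread("pics/r1.png"),6).astype(int)
for y in range(308,324):print(y,b[y,348:364])
print([ (round(z,3),proj("scene",[.6006,.2729,z]).round(1).tolist()) for z in(.158,.17,.18,.19)])
```

```text
308 [153 154 154 153 145 134 117  97  93 109 140 177 201 194 174 159]
309 [155 154 153 156 152 145 136 116 103 120 149 191 208 195 174 161]
310 [150 153 153 156 154 150 141 121 114 125 160 198 212 192 169 158]
311 [150 150 153 154 152 150 141 124 116 127 163 200 207 181 162 161]
312 [139 144 146 146 147 149 140 128 116 129 164 202 202 179 161 157]
313 [125 128 130 133 132 132 132 124 115 125 162 195 192 164 156 155]
314 [106 107 107 111 112 116 116 115 114 120 147 169 165 149 142 147]
315 [ 95  99  97 101  99 101 104 105 108 116 121 129 128 119 121 126]
316 [ 96  97  98  95  97  95  97 103 107 107 106 101 104 102 102 106]
317 [ 94  97  97  97  95  96  98 102 107 109  99  93  97  94  98  96]
318 [ 95  99  96  95  95  98  96  99 105 106  99  98  93  95  95  95]
319 [ 99  96  95  96  95  98  98 102 103 102  97  95  96  96  98  97]
320 [ 95  96  98  94  96  96  98 101  99  96  95  95  96  94  96  96]
321 [ 97  99  97  98  97 104 108 103 106 100  97  95  96  95  94  91]
322 [ 96  95  98 100 100 124 130 133 129 118 104  95  94  96  93  92]
323 [ 96  98  97 104 119 144 161 166 158 141 117 101  95  96  96  97]
[(0.158, [[356.1, 317.2]]), (0.17, [[356.4, 313.8]]), (0.18, [[356.7, 311.0]]), (0.19, [[357.0, 308.0]])]
```

```bash
python3 -m inch '[{"hand":1,"slide":[0,0,-1.5],"yaw":0},{"hand":1,"slide":[0,0,-2.5],"yaw":0},{"hand":1,"slide":[0,0,-2.8],"yaw":0},{"hand":1,"slide":[0,0,-3.2],"yaw":0},{"hand":1,"slide":[0,0,-3.6],"yaw":0}]'; python3 -m inch '[{"hand":1,"slide":[0,0,-0.4],"yaw":0},{"hand":1,"slide":[0,0,-0.8],"yaw":0}]'
```

```text
time_s: 18.08
tcp_pos: [0.6004, 0.2726, 0.2591]
ee_rot: [[-0.169, -0.986, 0.0], [-0.986, 0.169, -0.002], [0.002, -0.0, -1.0]]
wrist_force: [-3.5, -1.5, 5.2]
gripper_width: 0.154
time_s: 18.32
tcp_pos: [0.6003, 0.2726, 0.251]
ee_rot: [[-0.169, -0.986, -0.0], [-0.986, 0.169, -0.002], [0.002, 0.0, -1.0]]
wrist_force: [-3.0, -1.9, 5.2]
gripper_width: 0.155
```

```bash
python3 -m inch '[{"hand":1,"slide":[0,0,-0.5],"yaw":0},{"hand":1,"slide":[0,0,-1.0],"yaw":0},{"hand":1,"slide":[0,0,-1.5],"yaw":0},{"hand":1,"slide":[0,0,-2.0],"yaw":0},{"hand":1,"slide":[0,0,-2.4],"yaw":0},{"hand":1,"slide":[0,0,-2.4],"yaw":0}]'
```

```text
time_s: 19.08
tcp_pos: [0.6004, 0.2732, 0.2245]
ee_rot: [[-0.169, -0.986, -0.002], [-0.986, 0.169, -0.001], [0.001, 0.001, -1.0]]
wrist_force: [-1.7, -1.3, -2.0]
gripper_width: 0.153
```

```bash
python3 -m inch '[{"hand":1,"slide":[0,0,3],"yaw":0},{"hand":1,"slide":[0,0,6.9],"yaw":0},{"hand":1,"slide":[0,0,6.9],"yaw":0},{"hand":1,"slide":[0,0,6.9],"yaw":0}]'
python3 - <<'E'
from h import *
st();s=capture("scene");cv2.imwrite("pics/r3.png",s);b=cv2.cvtColor(s,6).astype(int);a=cv2.cvtColor(cv2.imread("pics/r1.png"),6).astype(int)
for y in range(312,328):print(y,b[y,348:364])
d=abs(b-a);d=(d>25);n,l,q,c=cv2.connectedComponentsWithStats(d.astype(np.uint8))
for i in range(1,n):
    if q[i,4]>5:print("changed",q[i],c[i])
E
```

```text
time_s: 19.58
tcp_pos: [0.6006, 0.2736, 0.2941]
ee_rot: [[-0.169, -0.986, -0.0], [-0.986, 0.169, 0.001], [-0.001, 0.0, -1.0]]
wrist_force: [-0.3, -0.8, -0.6]
gripper_width: 0.155
19.575 [0.6006 0.2736 0.2941] 170.2 [-0.3 -0.8 -0.6] [ 0.02  0.1  -0.02] 13.5
312 [142 144 146 148 149 154 156 149 127 122 148 183 195 173 160 159]
313 [126 129 131 131 133 138 145 139 123 122 149 180 185 164 155 156]
314 [106 109 108 112 115 118 123 119 113 116 136 155 159 146 140 146]
315 [ 99  98 100  99 101 100 103 102 105 112 118 125 122 122 124 126]
316 [ 97  96  97  97  97  95  97  96 107 109 110 105 104 102 107 104]
317 [ 96  97  96  92  95  94  95  98 104 108 102  97  97  97  94  98]
318 [ 96  94  95  96  96  95  94  99 106 107 102  99  94  97  96  96]
319 [ 96  98  95  97  97  97  95  97 101 101  99  99  95  95  93  96]
320 [95 96 97 95 98 96 93 99 98 98 97 94 95 95 96 97]
321 [99 97 97 95 94 96 99 97 95 96 96 95 97 98 97 96]
322 [99 94 96 94 96 97 96 93 97 96 96 95 96 98 95 93]
323 [97 96 97 95 95 93 90 93 92 97 96 97 96 96 94 97]
324 [95 98 98 95 89 84 82 78 83 87 92 97 98 97 94 95]
325 [97 96 94
[... 342 characters left out ...]
194] [588.07731959 139.15979381]
changed [431 116   6   1   6] [433.5 116. ]
changed [449 116   7   2  10] [452.3 116.7]
changed [459 116  29  61 266] [480.82330827 138.07894737]
changed [494 119   5  57 100] [496.18 145.79]
changed [335 121  68  22 127] [366.53543307 137.21259843]
changed [339 130   7   6   7] [342.         132.85714286]
changed [354 140  16   4  16] [361.5    141.8125]
changed [375 144   6   1   6] [377.5 144. ]
changed [486 154   1   6   6] [486.  156.5]
changed [475 181   3   5   8] [476.25  182.625]
changed [467 197   9   6  13] [470.38461538 199.46153846]
changed [331 315   2   7   9] [331.22222222 317.88888889]
changed [352 322   7   8  45] [354.95555556 325.42222222]
```

```bash
python3 -m inch '[{"hand":1,"slide":[1.5,-5.5,0],"yaw":0},{"hand":1,"slide":[3.2,-11.5,0],"yaw":0},{"hand":1,"slide":[5,-17.5,0],"yaw":0},{"hand":1,"slide":[6.7,-23.5,0],"yaw":0},{"hand":1,"slide":[8.2,-29,0],"yaw":0},{"hand":1,"slide":[9.0,-31.7,-2],"yaw":0},{"hand":1,"slide":[9.0,-31.7,-6],"yaw":0},{"hand":1,"slide":[9.0,-31.7,-9],"yaw":0},{"hand":1,"slide":[9.0,-31.7,-9],"yaw":0},{"hand":1,"slide":[9.0,-31.7,-9],"yaw":0}]'
python3 -c "from h import *;st()"
```

```text
time_s: 20.88
tcp_pos: [0.6913, -0.0436, 0.2053]
ee_rot: [[-0.169, -0.986, 0.001], [-0.986, 0.169, -0.001], [0.0, -0.001, -1.0]]
wrist_force: [0.1, 0.2, 0.2]
gripper_width: 0.152
20.875 [ 0.6913 -0.0436  0.2053] 170.3 [0.1 0.2 0.2] [0.05 0.06 0.  ] 13.2
```

```bash
python3 -m inch '[{"hand":1,"slide":[0,0,-1.5],"yaw":0},{"hand":1,"slide":[0,0,-2.3],"yaw":0},{"hand":1,"slide":[0,0,-3],"yaw":0},{"hand":1,"slide":[0,0,-3],"yaw":0}]'
```

```text
time_s: 21.38
tcp_pos: [0.6903, -0.0436, 0.1737]
ee_rot: [[-0.169, -0.986, -0.002], [-0.986, 0.169, -0.0], [0.0, 0.002, -1.0]]
wrist_force: [0.5, 0.5, -1.7]
gripper_width: 0.156
```

```bash
python3 -m inch '[{"hand":1,"slide":[0,0,-1],"yaw":0},{"hand":1,"slide":[0,0,-2],"yaw":0},{"hand":1,"slide":[0,0,-3],"yaw":0},{"hand":1,"slide":[0,0,-3.4],"yaw":0},{"hand":1,"slide":[0,0,-3.4],"yaw":0}]'; python3 -m inch '[{"hand":0.7,"slide":[0,0,0],"yaw":0},{"hand":0.5,"slide":[0,0,0],"yaw":0},{"hand":0.5,"slide":[0,0,0],"yaw":0},{"hand":0.5,"slide":[0,0,0],"yaw":0}]'
```

```text
time_s: 22.0
tcp_pos: [0.6905, -0.0436, 0.14]
ee_rot: [[-0.169, -0.986, -0.001], [-0.986, 0.169, -0.0], [0.0, 0.001, -1.0]]
wrist_force: [0.1, 1.1, -0.2]
gripper_width: 0.151
time_s: 22.5
tcp_pos: [0.6907, -0.0436, 0.1408]
ee_rot: [[-0.169, -0.986, 0.0], [-0.986, 0.169, 0.0], [-0.0, -0.0, -1.0]]
wrist_force: [-0.2, 0.1, 0.1]
gripper_width: 0.471
```

```bash
python3 -m inch '[{"hand":0.5,"slide":[0,0,4],"yaw":0},{"hand":0.5,"slide":[0,0,9],"yaw":0},{"hand":0.5,"slide":[0,0,13],"yaw":0},{"hand":0.5,"slide":[-5,-2,13],"yaw":0},{"hand":0.5,"slide":[-10.5,-4,13],"yaw":0},{"hand":0.5,"slide":[-16,-6,13],"yaw":0},{"hand":0.5,"slide":[-21.5,-8,13],"yaw":0},{"hand":0.5,"slide":[-27,-10,13],"yaw":0},{"hand":0.5,"slide":[-29,-10,13],"yaw":0},{"hand":0.5,"slide":[-29,-10,13],"yaw":0}]'
python3 - <<'E'
from h import *
st();s=capture("scene");t=capture("top");cv2.imwrite("pics/f_s.png",s);cv2.imwrite("pics/f_t.png",t)
o=np.zeros((600,800,3),np.uint8)
def put(im,x,y,w,h,S,X,Y):
    c=cv2.resize(im[y:y+h,x:x+w],None,fx=S,fy=S,interpolation=2);o[Y:Y+c.shape[0],X:X+c.shape[1]]=c
put(s,310,280,100,75*1+20,4,0,0);put(s,185,240,50,60,5,400,0);put(s,140,125,70,70,4,0,320) if 0 else put(s,140,125,66,66,4,0,330)
put(t,195,170,75,85,4,300,300) if 0 else put(t,195,170,70,74,4,300,302)
put(t,335,150,60,40,3,600,302);put(s,0,120,640,360,0.3,600,450)
cv2.imwrite("pics/final.png",o)
E
```

```text
time_s: 23.75
tcp_pos: [0.3995, -0.1439, 0.2712]
ee_rot: [[-0.17, -0.985, 0.002], [-0.985, 0.17, 0.0], [-0.0, -0.002, -1.0]]
wrist_force: [0.7, -0.3, 0.3]
gripper_width: 0.501
23.75 [ 0.3995 -0.1439  0.2712] 170.2 [ 0.7 -0.3  0.3] [ 0.03  0.03 -0.03] 43.6
```

I've used all 12 views, so the last checks are numeric.

Run:
```python
from h import *
L=lambda n:cv2.cvtColor(cv2.imread("pics/"+n),6).astype(np.float32)
s0,t0,sf,tf=L("scene0.png"),L("top0.png"),L("f_s.png"),L("f_t.png");q1,k4,tq=L("q1t.png"),L("k4.png"),L("t5.png")
def tm(a,b,x,y,w,h,n,r=8):
    R=cv2.matchTemplate(b[y-r:y+h+r,x-r:x+w+r],a[y:y+h,x:x+w],cv2.TM_CCOEFF_NORMED);_,v,_,l=cv2.minMaxLoc(R);print(n,l[0]-r,l[1]-r,round(v,3))
tm(s0,sf,192,243,26,40,"punch scene");tm(t0,tf,354,156,20,20,"punch top")
tm(k4,sf,158,145,34,40,"knob vs k4");tm(s0,sf,158,145,34,40,"knob vs start")
r=sf[145:185,158:192];print("knob mean diff vs k4",abs(r-k4[145:185,158:192]).mean(),"vs start",abs(r-s0[145:185,158:192]).mean())
for n,b in {"rule_u":(286,282,36,34),"rule_z":(268,174,52,26),"jar":(124,240,40,48),"glue":(212,316,36,50),"coil":(362,232,48,42),"gauge":(258,366,40,34),"hammer":(460,285,60,135)}.items():tm(s0,sf,*b,n)
sp=L("sp4.png")
for n,a,b,(x,y,w,h) in(("scene",L("r1.png"),sf,(320,295,70,85)),("top",q1,tf,(205,180,55,60))):
    d=(abs(a-b)[y:y+h,x:x+w]>18).astype(np.uint8);k,l,q,c=cv2.connectedComponentsWithStats(d)
    for i in range(1,k):
        if q[i,4]>3:print(n,"change",q[i]+[x,y,0,0,0],c[i]+[x,y])
np.set_printoptions(linewidth=200)
print(sf[312:336:2,322:340:1].astype(int))
```

```text
punch scene 0 0 0.995
punch top 0 0 0.982
knob vs k4 0 0 1.0
knob vs start 0 0 0.962
knob mean diff vs k4 1.6617647 vs start 10.135294
rule_u 0 0 0.998
rule_z 0 0 0.998
jar 0 0 0.998
glue 0 0 0.998
coil 0 0 0.995
gauge 0 0 0.993
hammer 0 0 0.987
scene change [320 295  52  30 794] [339.22292191 304.93324937]
scene change [352 322   7   9  52] [354.94230769 325.55769231]
scene change [338 335   3   3   6] [338.83333333 336.16666667]
top change [227 199   6   6  22] [229.45454545 201.36363636]
top change [240 210  14   9  53] [246.         213.98113208]
[[155 152 151 152 148 152 155 149 150 150 146 150 151 152 152 155 152 152]
 [156 152 153 153 151 150 151 151 152 152 152 150 151 154 155 151 152 154]
 [155 152 156 157 155 151 151 151 150 152 150 150 152 155 153 154 151 155]
 [152 154 152 157 155 150 156 155 155 151 155 152 153 153 154 153 152 152]
 [158 157 154 154 157 154 157 151 151 152 152 150 152 152 156 156 152 150]
 [159 157 156 155 155 158 155 156 156 153 152 151 152 151 154 154 151 149]
 [157 155 155 154 153 154 153 152 152 151 151 152 152 151 151 152 150 148]
 [157 155 152 156 154 151 151 151 152 152 154 150 156 160 170 174 175 166]
 [155 153 153 155 154 154 152 154 155 154 153 152 156 179 202 207 201 188]
 [155 156 157 155 155 153 155 157 154 156 153 156 166 189 201 190 165 146]
 [157 155 155 157 158 153 156 156 157 153 154 157 171 196 199 175 150 134]
 [157 155 150 151 152 155 157 154 154 153 154 160 180 205 203 187 171 144]]
```

Run:
```python
from h import *
y=np.radians(35);X=np.array([np.cos(y),np.sin(y)]);Y=np.array([-np.sin(y),np.cos(y)])
p=plane("top",[(246,214),(240.5,211.5),(253,217)],.008)[:,:2]-[.6003,.2732];print("top-change in pan frame",np.c_[p@X,p@Y])
g=lambda n:cv2.cvtColor(cv2.imread("pics/"+n),6).astype(np.float32)
a,b=g("q1t.png"),g("f_t.png");np.set_printoptions(linewidth=220)
print((b-a)[207:222,238:258].astype(int))
s1,s2=g("sp4.png"),g("f_s.png")
R=cv2.matchTemplate(s2[340:382,320:385],s1[345:377,326:379],5);print("pan shift since placed",np.subtract(cv2.minMaxLoc(R)[3],(6,5)),R.max())
```

```text
top-change in pan frame [[-0.02737134 -0.01073211]
 [-0.01408642 -0.00275105]
 [-0.0438693  -0.02113558]]
[[  1   1  -1   0   4   4   8   6   9  10   9   8   7   8   6   5   9   3   3   1]
 [ -2   1   5   3   6   4   7  10   6   8   8   8   9   6   3   3   5   7   6   5]
 [  3   1   3   9   5   8   8   7   8   9   8   5   5  -3  -6  -5   3   5   5   4]
 [  3   6   8  10   9   9   7   6   5   4  -2  -7  -8 -14 -23 -14  -3   6   8   4]
 [  4   6   9   8   7   7   4   1  -6  -9 -14 -27 -28 -26 -30 -20  -5   6   3   6]
 [ 12   7  10   6   3  -3  -9 -18 -24 -28 -31 -36 -38 -32 -22 -14   0   6   6   4]
 [  8   7   1   0 -11 -19 -29 -34 -37 -43 -36 -35 -30 -24 -15  -5   0   4   2   3]
 [ -1  -2 -10 -18 -24 -35 -37 -39 -41 -37 -38 -28 -19 -12  -4   2   0   4  -1   4]
 [ -4 -16 -26 -30 -37 -40 -39 -38 -37 -37 -29 -18 -10   1   1   4   5   4   3   0]
 [ -3 -18 -35 -42 -41 -41 -36 -35 -26 -21 -16  -9   1   4   6   2   5   6   5   2]
 [  0 -15 -32 -31 -38 -28 -18 -16  -9  -2   0  -1   3   5   4   6   3   5   6   3]
 [  6  -4 -15 -20 -15 -10  -1   0   3   5   1   4   4   4  -1   3   3   6   2   3]
 [  6   5   1   1   2   4   7   7   8   4   4   6   7   1   6   7   4   5   5   1]
 [  7   7   8   9   7   8   9  11   6   8   8   4   6   5   4   3   7   3   7   3]
 [  9   9   8   8   7   8   9   9   7   7   5   7   8   4   1   7   4   3   3   3]]
pan shift since placed [0 0] 0.9993087
```

```bash
python3 -c "from station import *;print(finish_job())"
```

```text
the job is handed in; nothing more can be done
None
```

The rule bender is ready for the tool change, and I handed the job in at about 24 s. `finish_job` gives no verdict, so the results below are from my own checks.

**What I did**
- **Knob:** I pushed it from 1.57 to the round dot with the closed fingertips. The first push gave way about 5 mm and the knob sprang back. On the second, a shortfall in a row put the finger about 2 cm off, but it still clicked in at the dot.
- **Pan:** I carried it under the post's arm. The first grip closed too late and held it only by the fingertips, so I set it down and regripped before moving it.
- **Pin:** I drove it out with the punch against about 5 N. The hole now shows dark.
- **Punch:** I put it back in the rack's middle hole and released it.

**Last checks**

The final picture could not be viewed because the 12-view limit was used up, so these are numeric image comparisons:
- **Knob:** unchanged since I saw the bar at the dot. Its ends there matched the projection for 0.785.
- **Punch:** 0 px shift from its starting image in both views.
- **Pan:** 0 px shift since it was set down.
- **Pin:** a pin-sized bar appears in the pan at about (−27, −11) mm from its centre, within the ±36 mm limit.
- **Other bench items:** 0 px shift for all of them.
- **Gripper:** open and clear of everything, with no contact force.

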